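Hook the S-hook through the drawer's pull plate and draw the drawer out

TASK

The little metal drawer in the barnwood shelf has no knob, only a springy flat pull plate with a small hole, turned askew on its rivet. Take the S-hook out of its slotted stand, put the down-pointing end of its upper arm through the hole from above until the arm is down near the plate, feeling for the hole gently so that the plate is not bent, then draw the drawer out to its stop with the hook and leave the hook hanging in the hole. Do not touch the drawer or its plate with the gripper, and do not disturb the other things.

Things in the scene. Friction and masses are not known exactly. Their poses are not given: they have to be found in the camera images.
- hook_grip (a point): Steel S-hook, 90 mm tall, 90 g. This point lies on its upright flat shank (10 mm along x, 8 mm along y, 87 mm tall), 58 mm above the hook's underside: the place to grip, fingers closing along y. Axes: z up along the shank, x towards the upper arm. The lower arm (7 mm bar) runs 32 mm out along -x and turns up, its end 39 mm above the underside.
- hook_tip (a point): Centre of the flat, square-cut end of the hook's down-pointing leg, at (46, 0, -7) mm from hook_grip in the hook's axes; same axes. The upper arm (6 mm round bar, top 90 mm and lower side 84 mm above the underside) runs 46 mm out along +x from the shank's middle, then turns straight down as this 6 mm round leg, 33 mm long.
- hook_root (a point): Point on the axis of the same leg at the level of the lower side of the upper arm, at (46, 0, 26) mm from hook_grip; same axes. When the arm rests on the plate this is at the hole.
- stand: Wooden stand (75 x 52 x 42 mm), fixed. Origin on its underside under the hook's shank, axes as the hook's at the start. The hook stands with its lower 32 mm in an open-topped slot (10 mm wide, with 1 to 1.5 mm play round the hook) whose floor is 10 mm above the table; lift it straight up by 40 mm or more.
- pull (a point): Drawer's flat level pull plate (56 wide, 3 mm thick, reaching 52 mm out from the drawer front): this is where the centre of its 8.5 mm through hole, upper face, lies if the plate points straight out. But the plate sits turned by up to 0.36 rad either way on its rivet, 36 mm behind, so the hole may lie up to 13 mm off in y: look or feel for it. x into the shelf (drawer opens to -x), z up.
- shelf: Barnwood shelf unit, fixed: 200 mm deep (x), 420 mm wide (y), 170 mm high, origin at the centre of its underside, front face 100 mm towards -x. The steel drawer front (156 x 95 mm) is in the middle of its front, 8 mm proud. The pull plate's upper face is 127 mm above the table; its hole is 10 mm from its free edge. The rivet holds the plate stiffly against turning (11 N at the hole).
- plate (a joint): How far the plate is bent down about its root on the drawer front, rad; 0 is level. It is springy: pressing at the hole bends it about 0.014 rad (0.5 mm) per newton. More than 0.17 rad (about 12 N at the hole) ruins it.
- drawer (a joint): Drawer travel, m: 0 shut, 0.07 at its stop. It starts 0 to 8 mm open. It stays where it is left; about 4 N of friction must be overcome to move it.
- bowl: Speckled stoneware bowl on the shelf, 124 mm across, 52 mm high. Leave alone.
- house: Painted wooden pueblo house on the shelf, 60 x 90 x 81 mm. Leave alone.
- bank: Egg-shaped ceramic coin bank on the shelf, 72 mm across, 77 mm high. Leave alone.
- box: Green plastic box with a hinged lid on the table, 89 x 64 x 63 mm, heavy and fixed. Leave alone.
- brush: Brush lying across the table near the robot, about 200 mm long. Leave alone.
- jar: Amber glass jar with a cork on the table, 66 mm across, 90 mm high. Leave alone.
- mug: White mug on the table, 76 mm across, 85 mm high. Leave alone.

How it is judged:
On the way, in this order (a step that is already met when the one before it is completed fails the run):
1. the S-hook is lifted out of its stand (z of hook_tip in the frame of stand above 0.1 m), for 0.1 s.
2. the hook's leg is through the hole (its end 12 mm or more below the plate's upper face and within 18 mm of pull sideways) while the drawer is still less than 20 mm open (z of hook_tip in the frame of pull below -0.012 m and horizontal distance between hook_tip and pull below 0.018 m and value of joint drawer below 0.018 m), for 0.2 s.
3. the drawer is drawn out to within 8 mm of its stop with the leg still through the hole (z of hook_tip in the frame of pull below -0.012 m and horizontal distance between hook_tip and pull below 0.018 m and value of joint drawer above 0.062 m), for 0.2 s.
At the end, for the whole second after the job is handed in: Drawer within 8 mm of its stop; S-hook released and at rest, hanging with its leg through the hole: leg's root within 25 mm of pull, its end at least 12 mm below the plate's upper face, its upper arm within 1.1 rad of pull's x (value of joint drawer above 0.062 m and distance between hook_root and pull below 0.025 m and angle between the x axis of hook_grip and the x axis of pull, either way round below 1.1 rad and z of hook_tip in the frame of pull below -0.012 m and linear speed of hook below 0.03 m/s and contact force between the fingers and hook below 0.1 N); the robot touches nothing.
It fails at once if the pull plate is bent down by more than 0.17 rad (value of joint plate above 0.17 rad).
It fails at once if the hook presses or pulls on the drawer or shelf with more than 25 N (contact force between hook and shelf above 25 N).
It fails at once if the gripper or arm itself pushes the drawer or shelf (more than 3 N) (contact force between any of the fingers, the arm and shelf above 3 N).
It fails at once if a bystander is moved by more than 25 mm (distance of any of bowl, house, bank, brush, jar, mug from where it was at the start of the episode above 0.025 m).
It also fails if it takes over 61 s, if anything falls off the work surface, if the arm or the gripper's body presses on something with over 40 N, if the wrist force passes 120 N, or if a joint passes its speed limit or range.

ROBOT

A 6-joint arm with a two-finger parallel gripper is mounted at the origin on the work surface. World frame = base frame: x ahead of the robot, y to its left, z up, the work surface at z = 0. Lengths are in m, angles in rad, forces in N, time in s.
With the tool pointing down it reaches from about 0.425 to 0.95 m from the base axis. Payload 3.5 kg.
Tool frame: the origin (TCP) lies between the finger pads; the fingertips stand r.tcp_to_tips ahead of it and the grasp point (between the pads) lies 8 mm behind it (r.tcp_to_tips is the distance from the TCP to the fingertips, in m); z points along the fingers, y is the direction in which the jaws open and shut (so a half turn about z gives the same grasp; the last joint's range is limited). The gripper opens to 85 mm and grips with 20 to 120 N. Pads are 22 mm wide; open, the fingers measure 114 mm over their backs; the gripper's body (76 mm by 85 mm) begins 54 mm behind the grasp point. The pads swing forward as they close: fully open they stand 13 mm farther back than shut.
Start: joints at [1.007, 0.286, 1.577, -0, 1.279, -0.15], TCP at [0.271, 0.618, 0.242] pointing down, gripper open.
Joint ranges: [-2.77, 2.77], [-0.9, 2.22], [0.21, 2.48], [-1.53, 4.67], [0.24, 2.81], [-2.84, 2.84]. Speed limits (rad/s): [2.79, 2.79, 3.14, 3.14, 3.14, 3.14].

INTERFACE

Orientations are given as a rotation vector (axis times angle).
In Python, from plant import r gives the robot as it stands.
- The arm moves only by the tool play_rows, never from a script. Its arguments are lists of equal length, an entry for each row: "slide": the shift along the tool's x, y, z normalised to -1 to 1, where 1 is 0.6 m, a list of three; "turn": the turn, a rotation vector about the tool's x, y, z normalised to -1 to 1, where 1 is 30 degrees, a list of three; "gripper": the opening, from 0 (shut) to 1 (fully open). A call has 1 to 12 rows; each row shifts and turns the commanded pose from where the row before left it, along the tool's axes as they then stand; what a row does not reach is not made up. A row lasts 1/12 s, in which the tool goes at most 41.7 mm and 7.16 degrees, less where a joint would pass 70% of its speed; a pose out of reach is approached as far as the arm can. A call with a number of a shift or a turn outside -1 to 1 is refused whole. A call with a gripper value outside its range is refused whole. The fingers move at their own pace and stop on an object; the grip force is fixed at half the most. Time passes only in rows, so rows that do not move let the fingers close. It gives the time, the measured TCP pose, the force and the opening at its end, in the units of the state.
- r.sense(): the state, without advancing time (a new reading comes with each control period).
- r.get_image(name): name is "scene" or "top" or "wrist"; returns a dict with "image" (420x560x3 uint8, red, green, blue), "fx", "fy", "cx", "cy" (pixels), "origin" and "rotation" of the camera in the world; the wrist camera has in their place "tool_from_camera" (4x4, takes a point from camera to tool coordinates, whose origin is the TCP and whose axes are the flange's). Camera axes: x right, y down, z forward; pixel columns grow to the right and rows downward; lengths in m; the calibration is good to about 2 mm. The wrist camera is an equidistant fisheye: a pixel r from the principal point sees the ray r / f radians off the axis. A picture is of the moment at which its call begins: read the wrist's pose just before it. There is no depth.
- r.finish_job(): hands the job in, once; it reports no verdict.
The state is a dict: "time_s": time; "joints": joint angles; "joint_velocities": joint speeds; "joint_torque": joint torques, N m; "tool_pos": TCP position; "eef_rot": TCP orientation; "ft_force": force on the tool from outside, world axes, zero at the start; "wrist_torque": the same for the moment, N m; "width": opening from 0.0 (shut) to 1.0 (fully open).
Only numpy, scipy, OpenCV 4.12 (cv2) and the standard library are available. Lean on these libraries where they do the work, as an engineer would, in place of code of your own. Each camera call takes 0.05 s, during which the arm holds its last target.

## Working session

There is one attempt and no reset: what is moved stays moved. The work goes in short steps, Python scripts to look and compute and a tool call to move; the robot and the scene stay as the last step left them, time stands still between calls to the robot, and variables do not carry over. Pictures are saved under pics/ and viewed, and the job is handed in when it is done.

Besides the shell and the picture viewer there is one more tool, called after "Request:" as name(argument=value, ...), one argument or row to a line, values as JSON. play_rows: Moves the arm, as the interface text tells. Its arguments: {"type":"object","properties":{"slide":{"type":"array","items":{"type":"array","items":{"type":"number","minimum":-1,"maximum":1}}},"turn":{"type":"array","items":{"type":"array","items":{"type":"number","minimum":-1,"maximum":1}}},"gripper":{"type":"array","items":{"type":"number"}}},"required":["slide","turn","gripper"]}

```bash
mkdir -p pics; ls; python3 - <<'E'
from plant import r
import cv2
print(r.sense(), r.tcp_to_tips)
for n in ("scene","top","wrist"):
    d=r.get_image(n); cv2.imwrite(f"pics/{n}0.png",d["image"][:,:,::-1])
    print(n,{k:v for k,v in d.items() if k!="image"})
E
```

```text
pics
{'time_s': 0.0, 'joints': array([ 1.00703846e+00,  2.87207366e-01,  1.57817038e+00, -2.47531077e-05,
        1.27860546e+00, -1.50018211e-01]), 'joint_velocities': array([-0.0003452 ,  0.00014017, -0.00041469, -0.00073367, -0.0002526 ,
        0.00062677]), 'joint_torque': array([ 1.03078426e-04, -4.05983448e+01, -2.92618918e+01, -1.19427878e-04,
        5.82071269e-03,  7.63003015e-06]), 'tool_pos': array([0.27102301, 0.61751154, 0.24092293]), 'eef_rot': array([-0.64509682, -3.07381436,  0.00353055]), 'ft_force': array([-0.59725586, -0.03300513,  0.12752407]), 'wrist_torque': array([-0.01017834,  0.01302031,  0.03536833]), 'width': 1.0005327583318708} 0.011
scene {'fx': 507.3029756333069, 'fy': 507.3029756333069, 'cx': 271.55979111185553, 'cy': 203.18217276696637, 'origin': array([ 1.19609547, -0.23585374,  1.14126698]), 'rotation': array([-2.19043635, -1.45042814,  0.45325933])}
top {'fx': 483.5315159593542, 'fy': 483.5315159593542, 'cx': 282.74978819335104, 'cy': 213.25976417677668, 'origin': array([0.5224772 , 0.00803696, 1.29994949]), 'rotation': array([-2.17354291,  2.19577369, -0.08022247])}
wrist {'fx': 325.19226210127806, 'fy': 325.19226210127806, 'cx': 283.15251299396, 'cy': 208.01719651874564, 'tool_from_camera': array([[ 9.95127378e-04, -9.47032949e-01, -3.21134869e-01,
         8.29091262e-02],
       [ 9.99999172e-01,  1.20429912e-03, -4.52720681e-04,
        -8.79069227e-04],
       [ 8.15483843e-04, -3.21134152e-01,  9.47033363e-01,
        -1.30613235e-01],
       [ 0.00000000e+00,  0.00000000e+00,  0.00000000e+00,
         1.00000000e+00]])}
```

View pics/scene0.png

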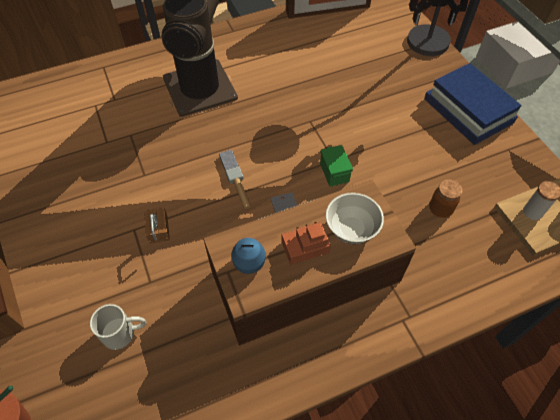

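View pics/top0.png

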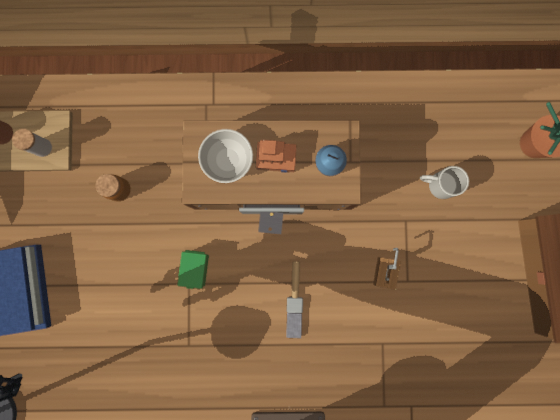

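View pics/wrist0.png

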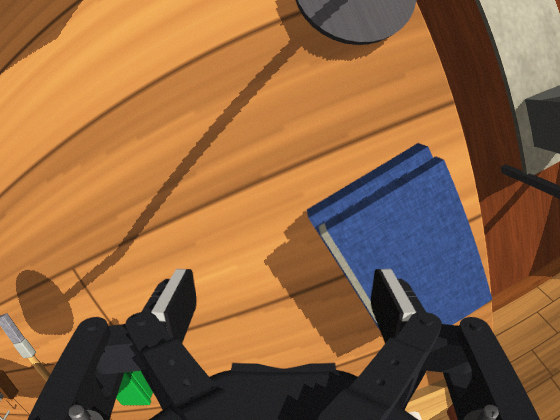

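```bash
cat > h.py <<'E'
import numpy as np, cv2
from scipy.spatial.transform import Rotation as R
from plant import r
def ray(d,u,v):
    c=np.array([(u-d["cx"])/d["fx"],(v-d["cy"])/d["fy"],1.])
    return np.array(d["origin"]), R.from_rotvec(d["rotation"]).as_matrix()@c
def onz(d,u,v,z):
    o,w=ray(d,u,v); return o+w*(z-o[2])/w[2]
def proj(d,p):
    q=R.from_rotvec(d["rotation"]).as_matrix().T@(np.array(p)-d["origin"])
    return d["fx"]*q[0]/q[2]+d["cx"], d["fy"]*q[1]/q[2]+d["cy"]
def wpose():
    s=r.sense(); T=np.eye(4); T[:3,:3]=R.from_rotvec(s["eef_rot"]).as_matrix(); T[:3,3]=s["tool_pos"]; return T
def wray(d,T,u,v):
    x,y=u-d["cx"],v-d["cy"]; rr=np.hypot(x,y); th=rr/d["fx"]
    c=np.array([np.sin(th)*x/max(rr,1e-9),np.sin(th)*y/max(rr,1e-9),np.cos(th)])
    M=T@d["tool_from_camera"]; return M[:3,3],M[:3,:3]@c
def wonz(d,T,u,v,z):
    o,w=wray(d,T,u,v); return o+w*(z-o[2])/w[2]
def wproj(d,T,p):
    M=np.linalg.inv(T@d["tool_from_camera"]); q=M[:3,:3]@np.array(p)+M[:3,3]
    th=np.arctan2(np.hypot(q[0],q[1]),q[2]); a=np.arctan2(q[1],q[0])
    return d["cx"]+d["fx"]*th*np.cos(a), d["cy"]+d["fx"]*th*np.sin(a)
def crop(img,u0,v0,w,h,s,name):
    cv2.imwrite(name,cv2.resize(img[v0:v0+h,u0:u0+w,::-1],None,fx=s,fy=s,interpolation=cv2.INTER_NEAREST))
E
python3 - <<'E'
from h import *
t=r.get_image("top"); s=r.get_image("scene")
a=cv2.resize(t["image"][235:305,365:445,::-1],(400,350),interpolation=0)
b=cv2.resize(t["image"][195:245,230:310,::-1],(400,250),interpolation=0)
c=cv2.resize(s["image"][190:260,110:190,::-1],(400,350),interpolation=0)
e=cv2.resize(s["image"][180:230,250:330,::-1],(400,250),interpolation=0)
cv2.imwrite("pics/c1.png",np.vstack([np.hstack([a,c]),np.hstack([b,e])]))
E
```

```text
(no output)
```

View pics/c1.png

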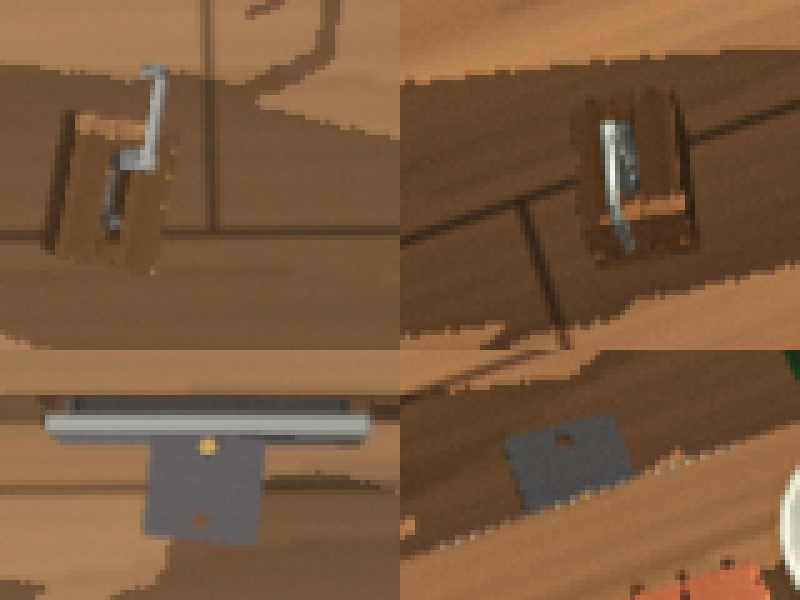

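```bash
python3 - <<'E'
from h import *
t=r.get_image("top"); s=r.get_image("scene")
def f(im,d,u,v,z): print(im,np.round(onz(d,u-.0,v,z),4))
f("hole top",t,269.9,228.7,.127); f("hole sc",s,282.3,197.8,.127)
f("rivet top",t,271.0,214.1,.127)
f("arm end top",t,395.8,248.8,.100); f("shank top",t,394.5,267.3,.100)
for p in [(152.5,223.5-9.5),(154.5,233)]: f("arm sc",s,*p,.100)
# stand corners top z .042
for p in [(77,113),(170,130),(55,250),(155,272)]: f("st",t,365+p[0]/5-.4,235+p[1]/5-.4,.042)
# shelf corners top at z .17, plate corners
for p in [(183,122),(359,122),(183,205),(359,205)]: f("shelf",t,*p,.17)
for p in [(148,437),(265,440),(145,532),(257,545)]: f("plate",t,230+p[0]/5-.4,195+(p[1]-350)/5-.4,.127)
for p in [(48,430),(368,430)]: f("front",t,230+p[0]/5-.4,195+(p[1]-350)/5-.4,.14)
E
```

```text
hole top [0.5707 0.0384 0.127 ]
hole sc [0.5684 0.0389 0.127 ]
rivet top [0.6062 0.0354 0.127 ]
arm end top [ 0.5189 -0.2721  0.1   ]
shank top [ 0.4734 -0.2677  0.1   ]
arm sc [ 0.4704 -0.263   0.1   ]
arm sc [ 0.5242 -0.2729  0.1   ]
st [ 0.4974 -0.2441  0.042 ]
st [ 0.4881 -0.2921  0.042 ]
st [ 0.4271 -0.231   0.042 ]
st [ 0.4153 -0.2823  0.042 ]
shelf [0.8246 0.2416 0.17  ]
shelf [ 0.8203 -0.1765  0.17  ]
shelf [0.6266 0.2406 0.17  ]
shelf [ 0.6224 -0.1722  0.17  ]
plate [0.6116 0.0641 0.127 ]
plate [0.6095 0.0071 0.127 ]
plate [0.5654 0.0658 0.127 ]
plate [0.5585 0.0115 0.127 ]
front [0.6145 0.1115 0.14  ]
front [ 0.6129 -0.0425  0.14  ]
```

```bash
cat >> h.py <<'E'
def goto(p,yaw,tilt=0.):
    """delta to reach target TCP p with tool x at world yaw, tool z down, in slide/turn units of present tool axes"""
    T=wpose(); Rt=np.column_stack([[np.cos(yaw),np.sin(yaw),0],[np.sin(yaw),-np.cos(yaw),0],[0,0,-1]])
    dp=T[:3,:3].T@(np.array(p)-T[:3,3]); dr=R.from_matrix(T[:3,:3].T@Rt).as_rotvec()
    print("pos",np.round(T[:3,3],4),"yawx",np.round(np.arctan2(T[1,0],T[0,0]),4),"z",np.round(T[:3,2],4))
    print("slide units",np.round(dp/.6,4),"turn units",np.round(dr/np.radians(30),4))
E
python3 - <<'E'
from h import *
goto([.47,-.267,.24],-.16)
goto([.47,-.267,.24],-.16+np.pi)
E
```

```text
pos [0.2713 0.6179 0.242 ] yawx 2.7278 z [-3.e-04 -5.e-04 -1.e+00]
slide units [-0.8962 -1.2172  0.004 ] turn units [-4.0000e-04  1.6000e-03  5.5153e+00]
pos [0.2713 0.6179 0.242 ] yawx 2.7278 z [-3.e-04 -5.e-04 -1.e+00]
slide units [-0.8962 -1.2172  0.004 ] turn units [-1.100e-03 -3.000e-04 -4.847e-01]
```

Request:
play_rows(
  slide=[
    [-0.0525,-0.0404,-0.003],
    [-0.0525,-0.0404,-0.003],
    [-0.0525,-0.0404,-0.003],
    [-0.0525,-0.0404,-0.003],
    [-0.0525,-0.0404,-0.003],
    [-0.0525,-0.0404,-0.003],
    [-0.0525,-0.0404,-0.003],
    [-0.0525,-0.0404,-0.003],
    [-0.0525,-0.0404,-0.003],
    [-0.0525,-0.0404,-0.003],
    [-0.0525,-0.0404,-0.003],
    [-0.0525,-0.0404,-0.003],
  ],
  turn=[
    [0,0,0],
    [0,0,0],
    [0,0,0],
    [0,0,0],
    [0,0,0],
    [0,0,0],
    [0,0,0],
    [0,0,0],
    [0,0,0],
    [0,0,0],
    [0,0,0],
    [0,0,0],
  ],
  gripper=[1,1,1,1,1,1,1,1,1,1,1,1],
)

```text
time_s: 1.35
tool_pos: [0.5011, 0.1979, 0.2644]
eef_rot: [0.645, 3.074, 0.001]
ft_force: [0.4, 0.2, 0.4]
width: 1.002
```

```bash
python3 - <<'E'
from h import *
goto([.47,-.267,.24],2.728)
E
```

```text
pos [0.5011 0.1979 0.2644] yawx 2.7278 z [ 8.e-04  2.e-04 -1.e+00]
slide units [-0.2641 -0.7303  0.0404] turn units [ 0.001   0.0013 -0.0003]
```

Request:
play_rows(
  slide=[
    [-0.022,-0.061,0.003],
    [-0.022,-0.061,0.003],
    [-0.022,-0.061,0.003],
    [-0.022,-0.061,0.003],
    [-0.022,-0.061,0.003],
    [-0.022,-0.061,0.003],
    [-0.022,-0.061,0.003],
    [-0.022,-0.061,0.003],
    [-0.022,-0.061,0.003],
    [-0.022,-0.061,0.003],
    [-0.022,-0.061,0.003],
    [-0.022,-0.061,0.003],
  ],
  turn=[
    [0,0,0],
    [0,0,0],
    [0,0,0],
    [0,0,0],
    [0,0,0],
    [0,0,0],
    [0,0,0],
    [0,0,0],
    [0,0,0],
    [0,0,0],
    [0,0,0],
    [0,0,0],
  ],
  gripper=[1,1,1,1,1,1,1,1,1,1,1,1],
)

```text
time_s: 2.35
tool_pos: [0.4684, -0.268, 0.2425]
eef_rot: [0.646, 3.074, -0.0]
ft_force: [0.5, 0.6, -0.5]
width: 1.0
```

Request:
play_rows(
  slide=[
    [0,0,0],
    [0,0,0],
    [0,0,0],
    [0,0,0],
    [0,0,0],
    [0,0,0],
    [0,0,0],
    [0,0,0],
    [0,0,0],
    [0,0,0],
    [0,0,0],
    [0,0,0],
  ],
  turn=[
    [0,0,0.23],
    [0,0,0.23],
    [0,0,0.23],
    [0,0,0.23],
    [0,0,0.23],
    [0,0,0.23],
    [0,0,0.23],
    [0,0,0.23],
    [0,0,0.23],
    [0,0,0.23],
    [0,0,0.23],
    [0,0,0.23],
  ],
  gripper=[1,1,1,1,1,1,1,1,1,1,1,1],
)

```text
time_s: 3.35
tool_pos: [0.4689, -0.2661, 0.2424]
eef_rot: [2.523, 1.872, 0.0]
ft_force: [1.0, -0.6, -0.3]
width: 1.002
```

Request:
play_rows(
  slide=[
    [0,0,0],
    [0,0,0],
    [0,0,0],
    [0,0,0],
    [0,0,0],
    [0,0,0],
    [0,0,0],
    [0,0,0],
    [0,0,0],
    [0,0,0],
    [0,0,0],
    [0,0,0],
  ],
  turn=[
    [0,0,0.23],
    [0,0,0.23],
    [0,0,0.23],
    [0,0,0.23],
    [0,0,0.23],
    [0,0,0.23],
    [0,0,0.23],
    [0,0,0.23],
    [0,0,0.23],
    [0,0,0.23],
    [0,0,0.23],
    [0,0,0.23],
  ],
  gripper=[1,1,1,1,1,1,1,1,1,1,1,1],
)

```text
time_s: 4.35
tool_pos: [0.4689, -0.2661, 0.2425]
eef_rot: [3.13, -0.264, 0.0]
ft_force: [0.1, -0.0, -0.3]
width: 1.003
```

```bash
python3 - <<'E'
from h import *
T=wpose()
d=r.get_image("wrist"); cv2.imwrite("pics/w1.png",d["image"][:,:,::-1])
goto([.47,-.267,.24],-.16)
np.savez("w1",T=T,img=d["image"])
E
```

```text
pos [ 0.4689 -0.2661  0.2424] yawx -0.1722 z [ 2.e-04 -1.e-04 -1.e+00]
slide units [0.002  0.0011 0.0041] turn units [ 0.0002 -0.0003 -0.0234]
```

View pics/w1.png

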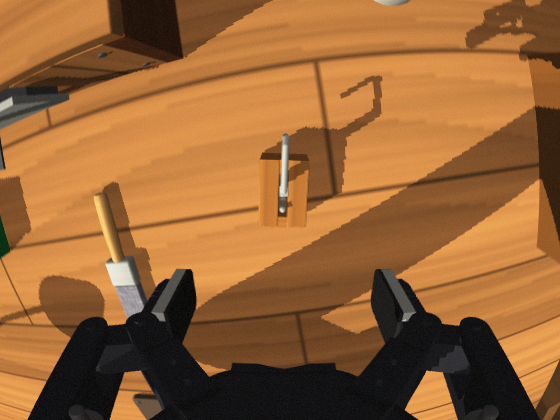

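```bash
python3 - <<'E'
import numpy as np
from h import *
crop(np.load("w1.npz")["img"],245,125,75,110,5,"pics/w1c.png")
E
```

```text
(no output)
```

View pics/w1c.png

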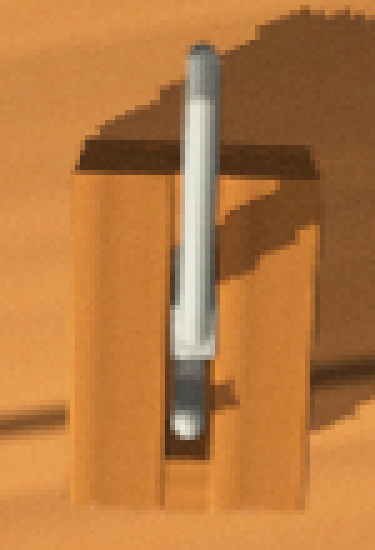

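```bash
python3 - <<'E'
from h import *
T=np.load("w1.npz")["T"]; d=r.get_image("wrist")
for n,u,v,z in [("armend",285.2,144.2,.1),("tip front",285.1,133.6,.061),("shank back edge",283.4,195.6,.097),("lower end",281.5,209,.049),("armmid",284.2,170,.1),
  ("st1",245+80/5,125+172/5,.042),("st2",245+318/5,125+178/5,.042),("st3",245+72/5,125+505/5,.042),("st4",245+303/5,125+507/5,.042),("slot l",245+165/5,125+400/5,.042),("slot r",245+212/5,125+400/5,.042)]:
    p=wonz(d,T,u,v,z); print(n,np.round(p,4), np.round((T[:3,:3].T@(p-T[:3,3])),4))
E
```

```text
armend [ 0.5142 -0.2766  0.1   ] [0.0463 0.0028 0.1425]
tip front [ 0.5192 -0.2777  0.061 ] [0.0515 0.0029 0.1815]
shank back edge [ 0.4689 -0.2675  0.097 ] [0.0002 0.0013 0.1455]
lower end [ 0.4406 -0.2607  0.049 ] [-0.0289 -0.0006  0.1934]
armmid [ 0.4923 -0.2721  0.1   ] [0.024  0.002  0.1425]
st1 [ 0.4951 -0.2485  0.042 ] [ 0.0228 -0.0217  0.2005]
st2 [ 0.4857 -0.2968  0.042 ] [0.0216 0.0274 0.2005]
st3 [ 0.4228 -0.233   0.042 ] [-0.0511 -0.0249  0.2004]
st4 [ 0.4138 -0.283   0.042 ] [-0.0515  0.0259  0.2004]
slot l [ 0.4433 -0.2574  0.042 ] [-0.0268 -0.0044  0.2004]
slot r [ 0.4416 -0.2673  0.042 ] [-0.0268  0.0057  0.2004]
```

```bash
python3 - <<'E'
from h import *
goto([.4712,-.2679,.060],-.203)
E
```

```text
pos [ 0.4689 -0.2661  0.2424] yawx -0.1623 z [ 2.e-04 -1.e-04 -1.e+00]
slide units [0.0041 0.0023 0.3041] turn units [ 0.0002 -0.0004  0.0777]
```

Request:
play_rows(
  slide=[
    [0.0041,0.0023,0],
    [0,0,0.04],
    [0,0,0.05],
    [0,0,0.05],
    [0,0,0.04],
    [0,0,0.02],
    [0,0,0],
  ],
  turn=[
    [0,0,0.078],
    [0,0,0],
    [0,0,0],
    [0,0,0],
    [0,0,0],
    [0,0,0],
    [0,0,0],
  ],
  gripper=[1,1,1,1,1,1,1],
)

```text
time_s: 5.03
tool_pos: [0.4694, -0.2664, 0.119]
eef_rot: [-3.122, 0.315, 0.009]
ft_force: [-0.5, 0.2, -0.0]
width: 1.0
```

```bash
python3 - <<'E'
from h import *
T=wpose()
d=r.get_image("wrist"); cv2.imwrite("pics/w2.png",d["image"][:,:,::-1])
goto([.4712,-.2679,.060],-.203)
E
```

```text
pos [ 0.4706 -0.2674  0.1213] yawx -0.2017 z [-0.0021  0.0018 -1.    ]
slide units [0.0014 0.0007 0.1022] turn units [-0.0025  0.0046  0.0025]
```

View pics/w2.png

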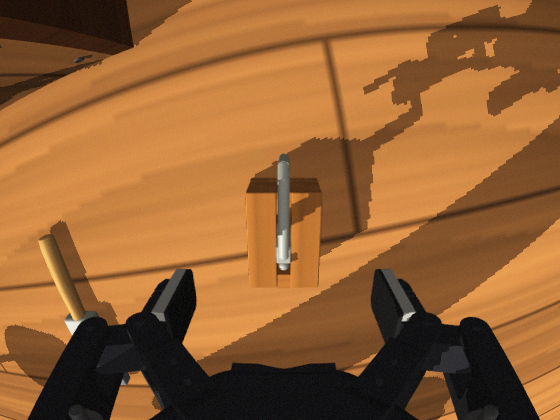

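```bash
python3 - <<'E'
from h import *
T=wpose(); d=r.get_image("wrist")
crop(d["image"],240,140,90,140,4,"pics/w2c.png")
for n,u,v,z in [("armend",284,166,.1),("tip front",284,154.5,.061),("shank back",284,264,.097)]:
    p=wonz(d,T,u,v,z); print(n,np.round(p,4), np.round((T[:3,:3].T@(p-T[:3,3])),4))
E
```

```text
armend [ 0.5213 -0.2792  0.1   ] [0.0521 0.0014 0.0212]
tip front [ 0.5203 -0.279   0.061 ] [0.0511 0.0015 0.0602]
shank back [ 0.4682 -0.2684  0.097 ] [-0.0021  0.0015  0.0243]
```

View pics/w2c.png

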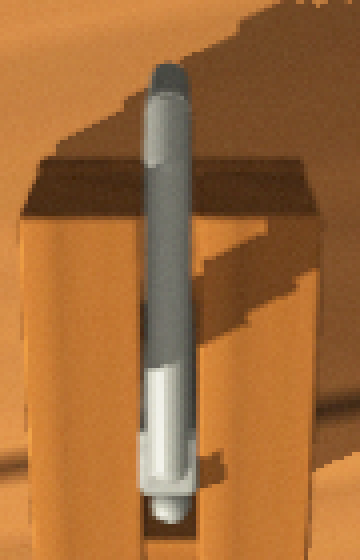

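Request:
play_rows(
  slide=[
    [0.004,0.0015,0.03],
    [0,0,0.04],
    [0,0,0.032],
    [0,0,0],
    [0,0,0],
    [0,0,0],
  ],
  turn=[
    [0,0,0],
    [0,0,0],
    [0,0,0],
    [0,0,0],
    [0,0,0],
    [0,0,0],
  ],
  gripper=[1,1,1,1,1,1],
)

```text
time_s: 5.63
tool_pos: [0.4748, -0.2705, 0.0636]
eef_rot: [3.123, -0.318, 0.005]
ft_force: [-0.0, 0.8, 1.0]
width: 1.002
```

```bash
python3 - <<'E'
from h import *
d=r.get_image("wrist"); cv2.imwrite("pics/w3.png",d["image"][:,:,::-1])
goto([.4712,-.2679,.060],-.203)
E
```

```text
pos [ 0.4749 -0.2705  0.0638] yawx -0.2029 z [ 0.0036 -0.003  -1.    ]
slide units [-0.0069 -0.003   0.0063] turn units [ 0.0043 -0.0079  0.0001]
```

View pics/w3.png

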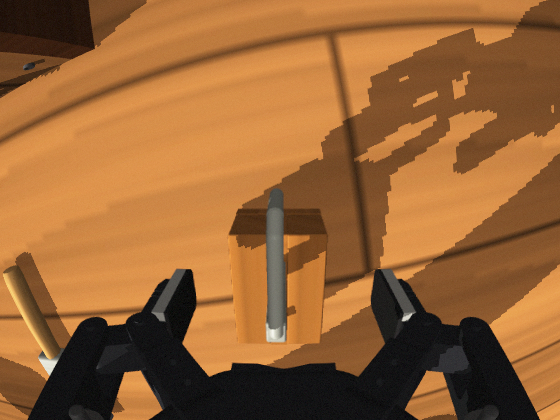

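Request:
play_rows(
  slide=[
    [0,0,0],
    [0,0,0],
    [0,0,0],
    [0,0,0],
  ],
  turn=[
    [0,0,0],
    [0,0,0],
    [0,0,0],
    [0,0,0],
  ],
  gripper=[1,1,1,1],
)

```text
time_s: 6.02
tool_pos: [0.4736, -0.2694, 0.0617]
eef_rot: [3.125, -0.319, 0.001]
ft_force: [0.3, 0.3, -0.3]
width: 1.0
```

```bash
python3 - <<'E'
from h import *
goto([.4712,-.2679,.060],-.203)
T=wpose()
d=r.get_image("wrist"); cv2.imwrite("pics/w4.png",d["image"][150:360,200:360,::-1])
for n,u,v,z in [("armend",276,205,.1),("shank",276,330,.097)]:
    p=wonz(d,T,u,v,z); print(n,np.round(p,4), np.round((T[:3,:3].T@(p-T[:3,3])),4))
E
```

```text
pos [ 0.4736 -0.2694  0.0617] yawx -0.2032 z [ 7.e-04 -6.e-04 -1.e+00]
slide units [-0.0044 -0.0017  0.0028] turn units [ 0.0009 -0.0016 -0.0004]
armend [ 0.5249 -0.2788  0.1   ] [ 0.0522 -0.0012 -0.0383]
shank [ 0.4757 -0.2681  0.097 ] [ 0.0018 -0.0017 -0.0353]
```

View pics/w4.png

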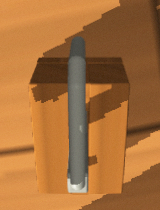

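Request:
play_rows(
  slide=[
    [0,-0.002,0.003],
    [0,0,0],
    [0,0,0],
    [0,0,0],
    [0,0,0],
    [0,0,0],
    [0,0,0],
    [0,0,0],
    [0,0,0],
    [0,0,0],
  ],
  turn=[
    [0,0,0],
    [0,0,0],
    [0,0,0],
    [0,0,0],
    [0,0,0],
    [0,0,0],
    [0,0,0],
    [0,0,0],
    [0,0,0],
    [0,0,0],
  ],
  gripper=[1,1,1,0,0,0,0,0,0,0],
)

```text
time_s: 6.9
tool_pos: [0.4736, -0.2681, 0.0595]
eef_rot: [3.125, -0.319, 0.0]
ft_force: [-0.1, 0.1, 0.2]
width: 0.084
```

```bash
python3 - <<'E'
from h import *
goto([.4712,-.2679,.060],-.203)
d=r.get_image("wrist"); cv2.imwrite("pics/w5.png",d["image"][:,:,::-1])
E
```

```text
pos [ 0.4736 -0.2681  0.0595] yawx -0.2033 z [ 2.e-04 -1.e-04 -1.e+00]
slide units [-0.0041  0.0005 -0.0009] turn units [ 0.0002 -0.0003 -0.0006]
```

View pics/w5.png

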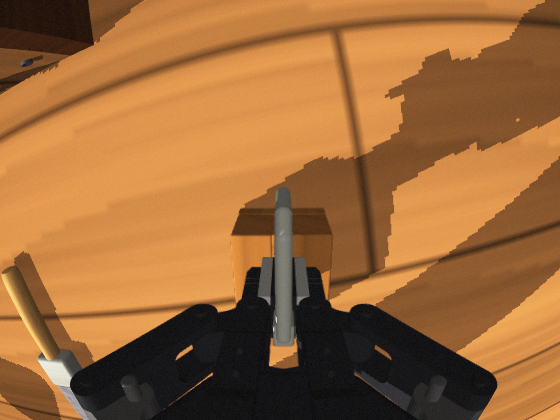

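Request:
play_rows(
  slide=[
    [0,0,-0.01],
    [0,0,-0.02],
    [0,0,-0.03],
    [0,0,-0.03],
    [0,0,-0.03],
    [0,0,-0.03],
    [0,0,-0.03],
    [0,0,-0.03],
    [0,0,-0.02],
    [0,0,0],
    [0,0,0],
    [0,0,0],
  ],
  turn=[
    [0,0,0],
    [0,0,0],
    [0,0,0],
    [0,0,0],
    [0,0,0],
    [0,0,0],
    [0,0,0],
    [0,0,0],
    [0,0,0],
    [0,0,0],
    [0,0,0],
    [0,0,0],
  ],
  gripper=[0,0,0,0,0,0,0,0,0,0,0,0],
)

```text
time_s: 7.95
tool_pos: [0.473, -0.2676, 0.1963]
eef_rot: [-3.124, 0.319, 0.002]
ft_force: [-0.6, 0.3, -2.0]
width: 0.083
```

```bash
python3 - <<'E'
from h import *
goto([.50,.040,.1975],0)
T=wpose()
d=r.get_image("wrist"); cv2.imwrite("pics/w6.png",d["image"][:,:,::-1])
t=r.get_image("top"); cv2.imwrite("pics/t6.png",t["image"][:,:,::-1])
E
```

```text
pos [ 0.473  -0.2676  0.1963] yawx -0.2033 z [-0.0013  0.0012 -1.    ]
slide units [-0.0595 -0.5112 -0.0014] turn units [-0.002   0.0028 -0.3884]
```

View pics/w6.png

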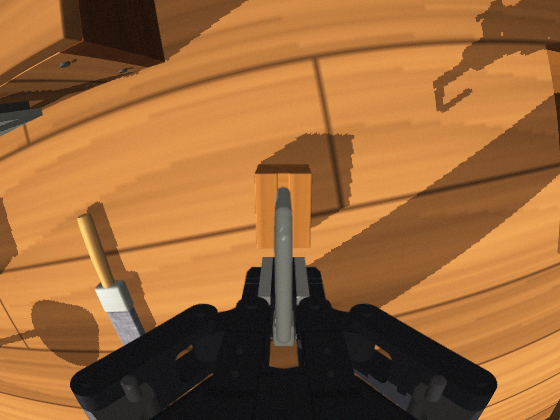

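Request:
play_rows(
  slide=[
    [0,0,0],
    [0,0,0],
    [0.0045,-0.0513,0],
    [0.0045,-0.0513,0],
    [0.0045,-0.0513,0],
    [0.0045,-0.0513,0],
    [0.0045,-0.0513,0],
    [0.0045,-0.0513,0],
    [0.0045,-0.0513,0],
    [0.0045,-0.0513,0],
    [0.0045,-0.0513,0],
    [0.0045,-0.0513,0],
  ],
  turn=[
    [0,0,-0.194],
    [0,0,-0.194],
    [0,0,0],
    [0,0,0],
    [0,0,0],
    [0,0,0],
    [0,0,0],
    [0,0,0],
    [0,0,0],
    [0,0,0],
    [0,0,0],
    [0,0,0],
  ],
  gripper=[0,0,0,0,0,0,0,0,0,0,0,0],
)

```text
time_s: 9.05
tool_pos: [0.4999, 0.0413, 0.1961]
eef_rot: [-3.141, 0.0, 0.003]
ft_force: [-0.0, 0.1, -0.9]
width: 0.082
```

Request:
play_rows(
  slide=[
    [0,0,0],
    [0,0,0],
    [0,0,0],
    [0,0,0],
    [0,0,0],
    [0,0,0],
  ],
  turn=[
    [0,0,0],
    [0,0,0],
    [0,0,0],
    [0,0,0],
    [0,0,0],
    [0,0,0],
  ],
  gripper=[0,0,0,0,0,0],
)

```text
time_s: 9.55
tool_pos: [0.5006, 0.0387, 0.1972]
eef_rot: [3.142, -0.003, -0.0]
ft_force: [-0.3, -0.0, -1.0]
width: 0.085
```

```bash
python3 - <<'E'
from h import *
goto([.50,.040,.1975],0)
T=wpose()
d=r.get_image("wrist"); cv2.imwrite("pics/w7.png",d["image"][:,:,::-1])
np.savez("w7",T=T,img=d["image"])
crop(d["image"],210,130,150,110,5,"pics/w7c.png")
E
```

```text
pos [0.5006 0.0387 0.1972] yawx -0.0019 z [-3.e-04 -1.e-04 -1.e+00]
slide units [-0.001  -0.0021 -0.0005] turn units [ 0.0001  0.0005 -0.0037]
```

View pics/w7.png

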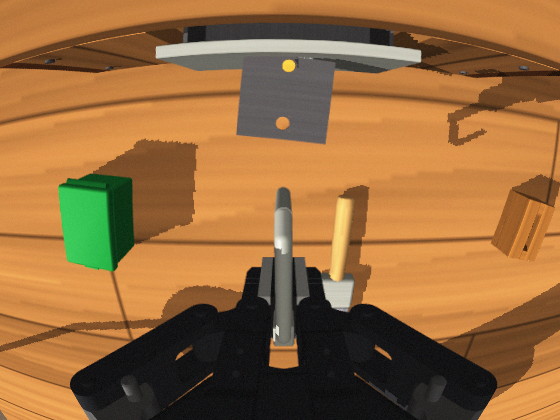

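View pics/w7c.png

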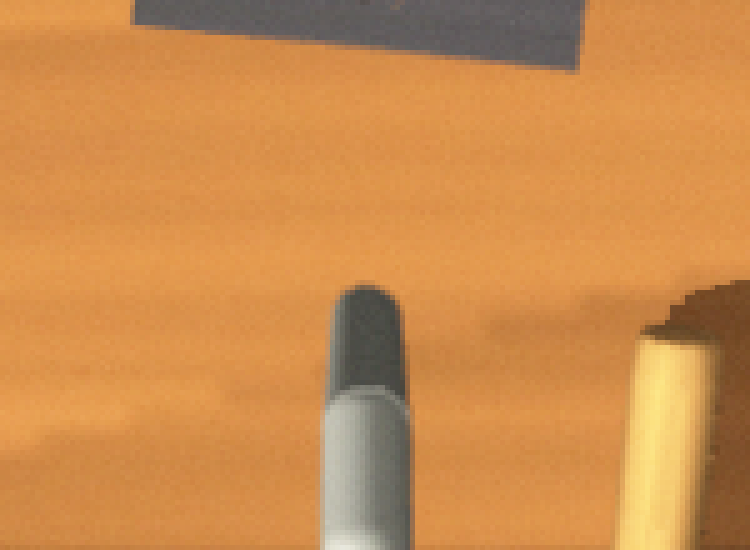

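```bash
cat >> h.py <<'E'
def tipview(T,d,ut,vt):
    M=np.array(d["tool_from_camera"]); o,w=wray(d,np.eye(4),ut,vt); p=o+w*(-.0015-o[2])/w[2]; return p
E
python3 - <<'E'
from h import *
z=np.load("w7.npz"); T=z["T"]; im=z["img"]; d=r.get_image("wrist")
sub=im[112:136,268:300].astype(int); m=((sub[...,0]-sub[...,2])>50).astype(np.uint8)
n,l,st,c=cv2.connectedComponentsWithStats(m); print(st,c)
for s,cc in zip(st[1:],c[1:]):
    p=wonz(d,T,268+cc[0],112+cc[1],.1255); print("hole",np.round(p,4))
for n,u,v in [("rivet",289,66),("front l",157,49),("front r",420,55),("edge l",237,135),("edge r",326,143)]: print(n,np.round(wonz(d,T,u,v,.127),4))
pt=tipview(T,d,283.4,187.2); print("tip front tool",pt)
# arm line
print([np.round(wonz(d,T,u,v,T[2,3]+.0405),4) for u,v in [(283.3,212),(284,335)]])
for u,v in [(283.3,212),(284,335)]:
    o,w=wray(d,np.eye(4),u,v); print("arm tool",np.round(o+w*(-.0405-o[2])/w[2],4))
E
```

```text
[[  0   0  32  24 618]
 [  8   5  14  13 150]] [[15.7961165  11.64886731]
 [14.28       10.88666667]]
hole [0.5696 0.0382 0.1255]
rivet [0.6049 0.0342 0.127 ]
front l [0.6208 0.1173 0.127 ]
front r [ 0.6176 -0.0495  0.127 ]
edge l [0.5625 0.0663 0.127 ]
edge r [0.5573 0.0111 0.127 ]
tip front tool [ 0.04755905  0.0010008  -0.0015    ]
[array([0.5512, 0.0377, 0.2377]), array([0.5043, 0.0375, 0.2377])]
arm tool [ 0.0506  0.0009 -0.0405]
arm tool [ 0.0036  0.0012 -0.0405]
```

Request:
play_rows(
  slide=[
    [0.02,-0.0008,0],
    [0.02,0,0],
    [0,0,0.03],
    [0,0,0.03],
    [0,0,0.02],
    [0,0,0.012],
    [0,0,0],
    [0,0,0],
    [0,0,0],
    [0,0,0],
    [0,0,0],
  ],
  turn=[
    [0,0,0],
    [0,0,0],
    [0,0,0],
    [0,0,0],
    [0,0,0],
    [0,0,0],
    [0,0,0],
    [0,0,0],
    [0,0,0],
    [0,0,0],
    [0,0,0],
  ],
  gripper=[0,0,0,0,0,0,0,0,0,0,0],
)

```text
time_s: 10.57
tool_pos: [0.5252, 0.0402, 0.1432]
eef_rot: [3.141, -0.0, 0.003]
ft_force: [-0.7, 0.3, -0.4]
width: 0.083
```

```bash
python3 - <<'E'
from h import *
goto([.5246,.0392,.1335],0)
T=wpose()
d=r.get_image("wrist"); cv2.imwrite("pics/w8.png",d["image"][:,:,::-1])
np.savez("w8",T=T,img=d["image"])
crop(d["image"],235,130,100,100,6,"pics/w8c.png")
print(wproj(d,T,[.5696,.0384,.127]))
E
```

```text
pos [0.5252 0.0402 0.1432] yawx -0.0001 z [ 2.e-03 -2.e-04 -1.e+00]
slide units [-0.0011  0.0016  0.0162] turn units [ 0.0004 -0.0038 -0.0002]
(np.float64(284.96886576614065), np.float64(183.90012590202255))
```

View pics/w8.png

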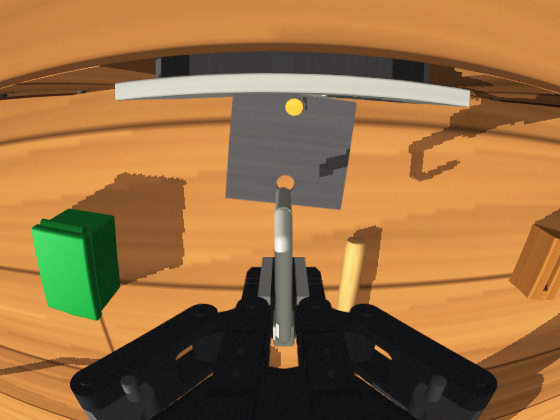

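View pics/w8c.png

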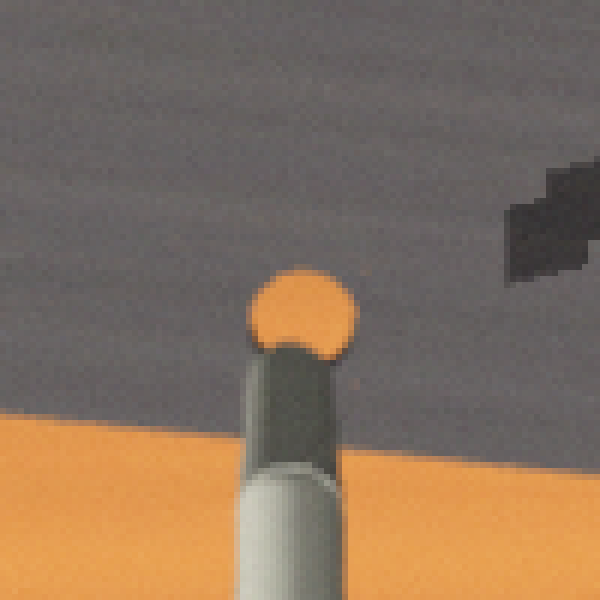

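```bash
python3 - <<'E'
from h import *
T=wpose(); d=r.get_image("wrist")
print(T[:3,3])
h=wonz(d,T,235+303/6-.4,130+318/6-.4,.127); ht=T[:3,:3].T@(h-T[:3,3]); t=tipview(T,d,235+289/6-.4,130+344/6-.4)
print("hole",h,ht,"tipfront",t)
E
```

```text
[0.52513346 0.04019961 0.14305148]
hole [0.57015958 0.03837908 0.127     ] [0.0449989  0.00181455 0.01612832] tipfront [ 0.04766914  0.00073923 -0.0015    ]
```

Request:
play_rows(
  slide=[
    [0.0005,0.0018,0],
    [0,0,0.01],
    [0,0,0.009],
    [0,0,0],
    [0,0,0],
    [0,0,0],
    [0,0,0],
    [0,0,0],
    [0,0,0],
    [0,0,0],
  ],
  turn=[
    [0,0,0],
    [0,0,0],
    [0,0,0],
    [0,0,0],
    [0,0,0],
    [0,0,0],
    [0,0,0],
    [0,0,0],
    [0,0,0],
    [0,0,0],
  ],
  gripper=[0,0,0,0,0,0,0,0,0,0],
)

```text
time_s: 11.5
tool_pos: [0.525, 0.0391, 0.1309]
eef_rot: [3.142, -0.0, 0.0]
ft_force: [0.3, -0.2, -1.0]
width: 0.084
```

```bash
python3 - <<'E'
from h import *
T=wpose(); print(T[:3,3],T[:3,2]); d=r.get_image("wrist")
crop(d["image"],235,150,100,100,6,"pics/w9c.png")
E
```

```text
[0.52500327 0.03913515 0.13090217] [ 2.98537750e-04 -5.69367949e-05 -9.99999954e-01]
```

View pics/w9c.png

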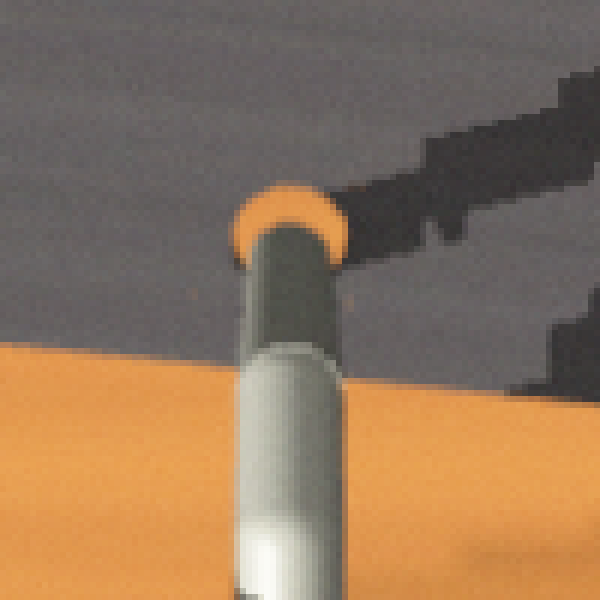

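```bash
python3 - <<'E'
from h import *
T=wpose(); d=r.get_image("wrist")
h=wonz(d,T,235+291/6-.4,150+184/6-.4,.127); ht=T[:3,:3].T@(h-T[:3,3]); t=tipview(T,d,235+290/6-.4,150+222/6-.4)
print("hole far edge",ht,"tipfront",t, "gap", ht-t)
E
```

```text
hole far edge [0.04916119 0.00087672 0.00387517] tipfront [ 0.04781266  0.00080795 -0.0015    ] gap [1.34852333e-03 6.87695672e-05 5.37517386e-03]
```

Request:
play_rows(
  slide=[
    [0,0,0.002],
    [0,0,0.002],
    [0,0,0.002],
    [0,0,0.002],
    [0,0,0.002],
    [0,0,0.002],
    [0,0,0],
    [0,0,0],
    [0,0,0],
    [0,0,0],
    [0,0,0],
  ],
  turn=[
    [0,0,0],
    [0,0,0],
    [0,0,0],
    [0,0,0],
    [0,0,0],
    [0,0,0],
    [0,0,0],
    [0,0,0],
    [0,0,0],
    [0,0,0],
    [0,0,0],
  ],
  gripper=[0,0,0,0,0,0,0,0,0,0,0],
)

```text
time_s: 12.52
tool_pos: [0.525, 0.0391, 0.1236]
eef_rot: [3.142, -0.0, 0.0]
ft_force: [0.4, -0.9, -1.1]
width: 0.084
```

```bash
python3 - <<'E'
from h import *
T=wpose(); print(T[:3,3],r.sense()["ft_force"]); d=r.get_image("wrist")
crop(d["image"],235,160,100,100,6,"pics/w10c.png")
E
```

```text
[0.52498568 0.03912624 0.12362671] [ 0.41399189 -0.88530849 -1.13916809]
```

View pics/w10c.png

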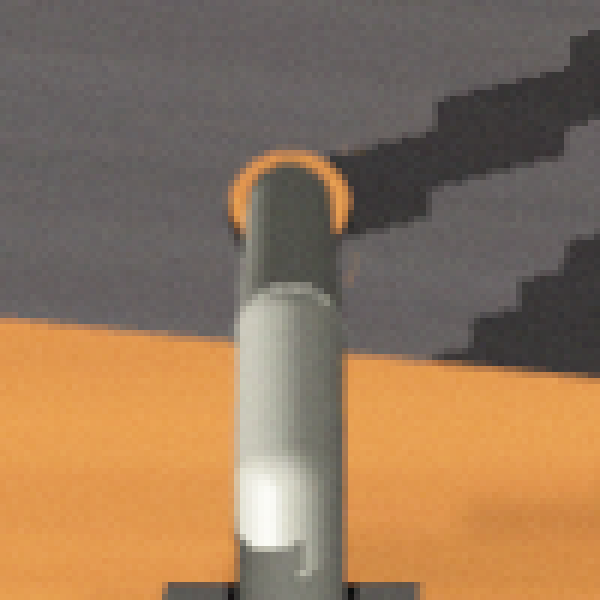

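Request:
play_rows(
  slide=[
    [-0.0003,0,0.002],
    [0,0,0.002],
    [0,0,0.002],
    [0,0,0.002],
    [0,0,0.002],
    [0,0,0],
    [0,0,0],
    [0,0,0],
    [0,0,0],
  ],
  turn=[
    [0,0,0],
    [0,0,0],
    [0,0,0],
    [0,0,0],
    [0,0,0],
    [0,0,0],
    [0,0,0],
    [0,0,0],
    [0,0,0],
  ],
  gripper=[0,0,0,0,0,0,0,0,0],
)

```text
time_s: 13.32
tool_pos: [0.5248, 0.0391, 0.1176]
eef_rot: [3.142, -0.0, 0.0]
ft_force: [0.1, 0.4, -0.8]
width: 0.084
```

```bash
python3 - <<'E'
from h import *
T=wpose(); print(T[:3,3],r.sense()["ft_force"]); d=r.get_image("wrist")
crop(d["image"],235,160,100,100,6,"pics/w11c.png")
E
```

```text
[0.52481437 0.03913027 0.11762417] [ 0.10026038  0.3767511  -0.83735923]
```

View pics/w11c.png

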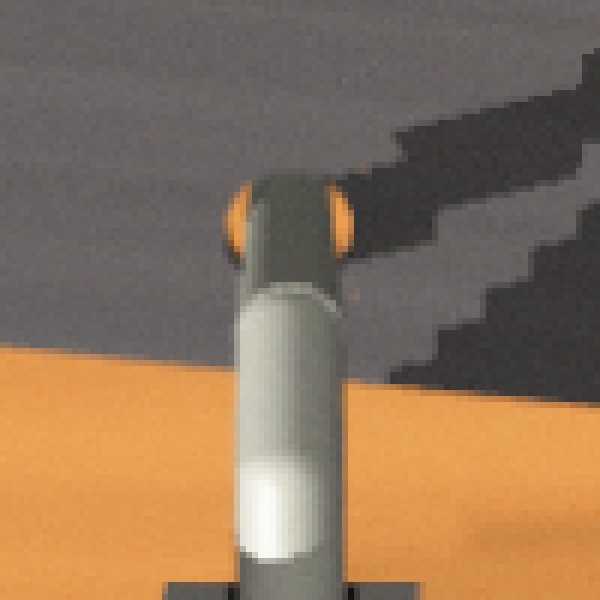

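Request:
play_rows(
  slide=[
    [0,0,0.003],
    [0,0,0.003],
    [0,0,0.003],
    [0,0,0.003],
    [0,0,0.003],
    [0,0,0.003],
    [0,0,0.003],
    [0,0,0.003],
    [0,0,0.003],
    [0,0,0.003],
    [0,0,0],
    [0,0,0],
  ],
  turn=[
    [0,0,0],
    [0,0,0],
    [0,0,0],
    [0,0,0],
    [0,0,0],
    [0,0,0],
    [0,0,0],
    [0,0,0],
    [0,0,0],
    [0,0,0],
    [0,0,0],
    [0,0,0],
  ],
  gripper=[0,0,0,0,0,0,0,0,0,0,0,0],
)

```text
time_s: 14.37
tool_pos: [0.5246, 0.0391, 0.0994]
eef_rot: [-3.142, 0.0, 0.001]
ft_force: [-0.5, 0.1, -1.4]
width: 0.086
```

Request:
play_rows(
  slide=[
    [0,0,0],
    [0,0,0],
    [0,0,0],
    [0,0,0],
  ],
  turn=[
    [0,0,0],
    [0,0,0],
    [0,0,0],
    [0,0,0],
  ],
  gripper=[0,0,0,0],
)

```text
time_s: 14.7
tool_pos: [0.5248, 0.0391, 0.0996]
eef_rot: [3.142, -0.0, 0.0]
ft_force: [1.2, 0.3, -0.9]
width: 0.078
```

```bash
python3 - <<'E'
from h import *
T=wpose(); print(T[:3,3],r.sense()["ft_force"]); d=r.get_image("wrist")
cv2.imwrite("pics/w12.png",d["image"][:,:,::-1])
E
```

```text
[0.52480926 0.03914687 0.09964688] [ 1.19144384  0.2842107  -0.88336252]
```

View pics/w12.png

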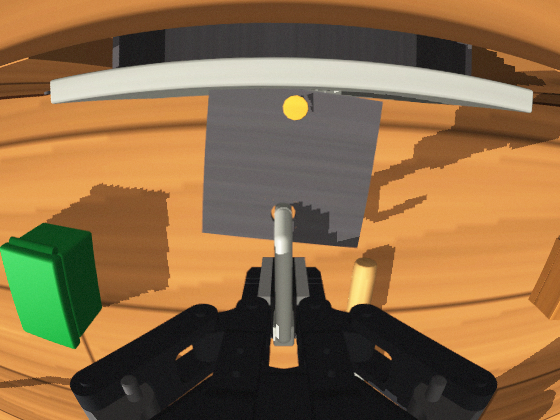

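Request:
play_rows(
  slide=[
    [0,0,0.004],
    [0,0,0.0035],
    [0,0,0],
    [0,0,0],
    [-0.002,0,0],
    [-0.003,0,0],
    [-0.004,0,0],
    [-0.004,0,0],
    [-0.004,0,0],
    [-0.004,0,0],
    [0,0,0],
    [0,0,0],
  ],
  turn=[
    [0,0,0],
    [0,0,0],
    [0,0,0],
    [0,0,0],
    [0,0,0],
    [0,0,0],
    [0,0,0],
    [0,0,0],
    [0,0,0],
    [0,0,0],
    [0,0,0],
    [0,0,0],
  ],
  gripper=[0,0,0,0,0,0,0,0,0,0,0,0],
)

```text
time_s: 15.75
tool_pos: [0.5118, 0.0391, 0.0951]
eef_rot: [3.142, -0.0, -0.001]
ft_force: [2.2, 0.7, 1.4]
width: 0.087
```

```bash
python3 - <<'E'
from h import *
T=wpose(); print(T[:3,3],r.sense()["ft_force"]); d=r.get_image("wrist")
cv2.imwrite("pics/w13.png",d["image"][:,:,::-1])
E
```

```text
[0.51181923 0.03914674 0.09509618] [2.22169963 0.68087876 1.35529405]
```

View pics/w13.png

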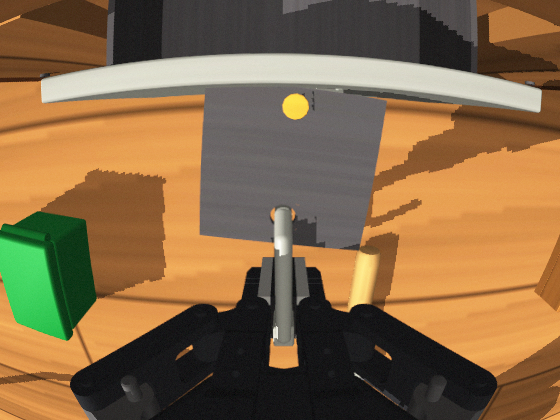

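Request:
play_rows(
  slide=[
    [-0.004,0,0],
    [-0.006,0,0],
    [-0.0075,-0.0001,0],
    [-0.0075,-0.0001,0],
    [-0.0075,-0.0001,0],
    [-0.0075,-0.0001,0],
    [-0.0075,-0.0001,0],
    [-0.0075,-0.0001,0],
    [-0.0075,-0.0001,0],
    [-0.006,0,0],
    [0,0,0],
    [0,0,0],
  ],
  turn=[
    [0,0,0],
    [0,0,0],
    [0,0,0],
    [0,0,0],
    [0,0,0],
    [0,0,0],
    [0,0,0],
    [0,0,0],
    [0,0,0],
    [0,0,0],
    [0,0,0],
    [0,0,0],
  ],
  gripper=[0,0,0,0,0,0,0,0,0,0,0,0],
)

```text
time_s: 16.8
tool_pos: [0.47, 0.0396, 0.0947]
eef_rot: [-3.141, 0.0, 0.004]
ft_force: [1.5, 1.1, 2.1]
width: 0.081
```

Request:
play_rows(
  slide=[
    [-0.002,0,0],
    [-0.002,0,0],
    [-0.002,0,0],
    [-0.002,0,0],
    [0,0,0],
    [0,0,0],
  ],
  turn=[
    [0,0,0],
    [0,0,0],
    [0,0,0],
    [0,0,0],
    [0,0,0],
    [0,0,0],
  ],
  gripper=[0,0,0,0,0,0],
)

```text
time_s: 17.3
tool_pos: [0.4662, 0.0396, 0.095]
eef_rot: [-3.142, 0.0, 0.0]
ft_force: [3.1, 0.8, 1.1]
width: 0.081
```

```bash
python3 - <<'E'
from h import *
T=wpose(); print(T[:3,3],r.sense()["ft_force"]); d=r.get_image("wrist")
cv2.imwrite("pics/w14.png",d["image"][:,:,::-1])
E
```

```text
[0.4661833  0.03957322 0.09501815] [3.09732552 0.78862535 1.11359722]
```

View pics/w14.png

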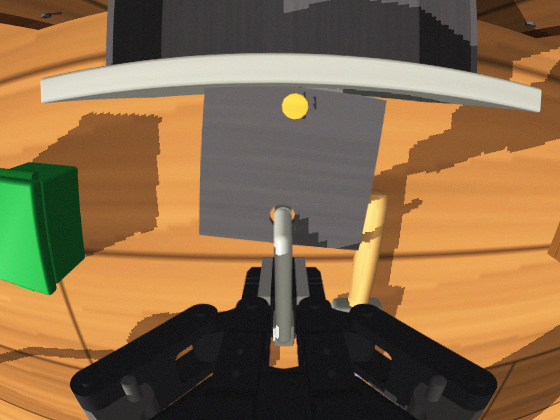

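Request:
play_rows(
  slide=[
    [-0.002,0,0],
    [-0.002,0,0],
    [-0.002,0,0],
    [0,0,0],
    [0,0,0],
  ],
  turn=[
    [0,0,0],
    [0,0,0],
    [0,0,0],
    [0,0,0],
    [0,0,0],
  ],
  gripper=[0,0,0,0,0],
)

```text
time_s: 17.77
tool_pos: [0.4624, 0.0396, 0.095]
eef_rot: [-3.142, 0.0, 0.001]
ft_force: [4.1, 0.8, 1.5]
width: 0.083
```

Request:
play_rows(
  slide=[
    [-0.002,0,0],
    [-0.002,0,0],
    [0,0,0],
    [0,0,0],
    [0,0,0],
  ],
  turn=[
    [0,0,0],
    [0,0,0],
    [0,0,0],
    [0,0,0],
    [0,0,0],
  ],
  gripper=[0,0,0,0,0],
)

```text
time_s: 18.18
tool_pos: [0.4615, 0.0395, 0.0956]
eef_rot: [3.141, -0.0, 0.006]
ft_force: [6.5, 1.5, 1.3]
width: 0.081
```

Request:
play_rows(
  slide=[
    [-0.002,0,0],
    [0,0,0],
    [0,0,0],
    [0,0,0],
    [0,0,0],
  ],
  turn=[
    [0,0,0],
    [0,0,0],
    [0,0,0],
    [0,0,0],
    [0,0,0],
  ],
  gripper=[0,0,0,0,0],
)

```text
time_s: 18.6
tool_pos: [0.4609, 0.0394, 0.096]
eef_rot: [3.141, -0.001, 0.008]
ft_force: [7.6, 0.7, 0.1]
width: 0.087
```

```bash
python3 - <<'E'
from h import *
T=wpose(); print(T[:3,3],r.sense()["ft_force"]); d=r.get_image("wrist")
cv2.imwrite("pics/w15.png",d["image"][:,:,::-1])
t=r.get_image("top"); cv2.imwrite("pics/t15.png",cv2.resize(t["image"][100:300,150:400,::-1],None,fx=3,fy=3))
E
```

```text
[0.46086382 0.03937785 0.09595298] [7.56787816 0.7172844  0.1216739 ]
```

View pics/w15.png

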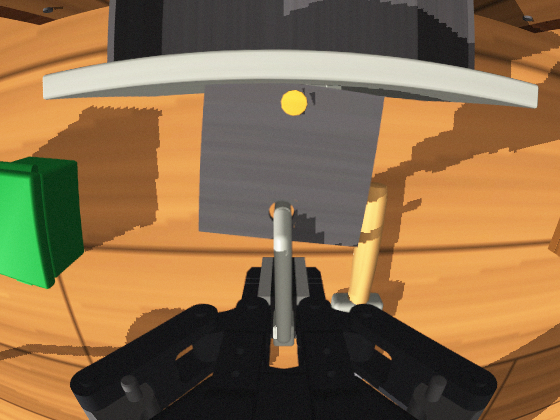

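View pics/t15.png

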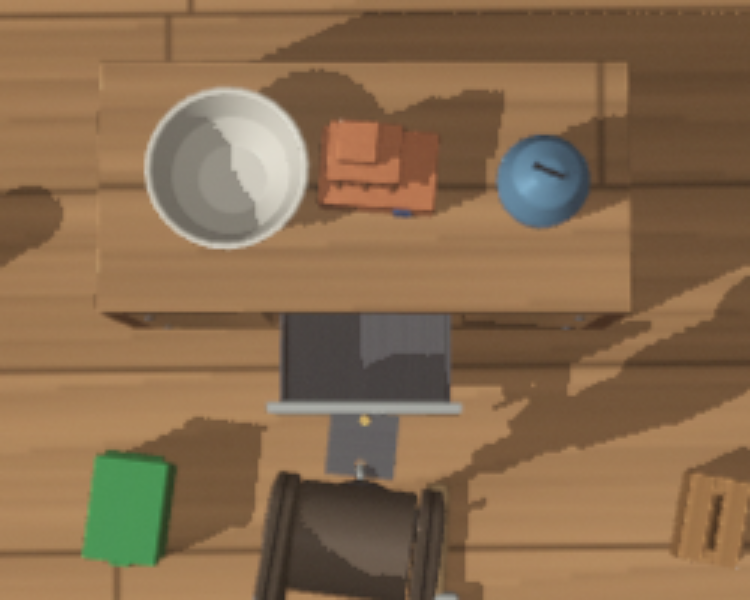

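Request:
play_rows(
  slide=[
    [-0.0015,0,0],
    [0,0,0],
    [0,0,0],
    [0,0,0],
    [0,0,0],
  ],
  turn=[
    [0,0,0],
    [0,0,0],
    [0,0,0],
    [0,0,0],
    [0,0,0],
  ],
  gripper=[0,0,0,0,0],
)

```text
time_s: 19.12
tool_pos: [0.4607, 0.0393, 0.0963]
eef_rot: [3.141, -0.001, 0.011]
ft_force: [9.6, 1.7, 0.9]
width: 0.079
```

```bash
python3 - <<'E'
from h import *
T=wpose(); print(T[:3,3],r.sense()["ft_force"]); d=r.get_image("wrist")
crop(d["image"],230,80,120,140,5,"pics/w16c.png")
im=d["image"].astype(int)[90:115,280:310]; m=(im[...,0]-im[...,2]>100); ys,xs=np.nonzero(m); u,v=280+xs.mean(),90+ys.mean()
print(u,v,"rivet",wonz(d,T,u,v,.127))
T0=np.load("w7.npz"); im=T0["img"].astype(int)[55:78,278:300]; m=(im[...,0]-im[...,2]>100); ys,xs=np.nonzero(m); u,v=278+xs.mean(),55+ys.mean()
print("rivet0",wonz(d,T0["T"],u,v,.127))
E
```

```text
[0.46074141 0.0393406  0.09628562] [9.58349474 1.70100706 0.89020117]
293.35564053537286 101.83938814531548 rivet [0.54285575 0.03536037 0.127     ]
rivet0 [0.6052969  0.03461645 0.127     ]
```

View pics/w16c.png

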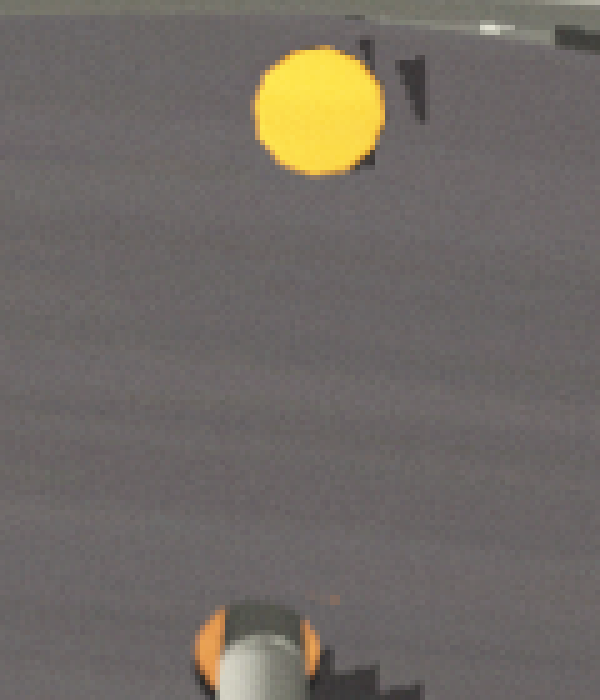

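Request:
play_rows(
  slide=[
    [0.002,0,0],
    [0.002,0,0],
    [0.002,0,0],
    [0,0,0],
    [0,0,0],
    [0,0,0],
  ],
  turn=[
    [0,0,0],
    [0,0,0],
    [0,0,0],
    [0,0,0],
    [0,0,0],
    [0,0,0],
  ],
  gripper=[0,0,0,0,0,0],
)

```text
time_s: 19.67
tool_pos: [0.4614, 0.0395, 0.0949]
eef_rot: [3.142, -0.0, -0.001]
ft_force: [1.9, 0.9, 2.4]
width: 0.083
```

Request:
play_rows(
  slide=[
    [0.002,0,0.0026],
    [0.002,0,0.0026],
    [0.002,0,0.0026],
    [0,0,0],
    [0,0,0],
    [0,0,0],
  ],
  turn=[
    [0,0.0667,0],
    [0,0.0667,0],
    [0,0.0667,0],
    [0,0,0],
    [0,0,0],
    [0,0,0],
  ],
  gripper=[0,0,0,0,0,0],
)

```text
time_s: 20.17
tool_pos: [0.4652, 0.0396, 0.0904]
eef_rot: [-3.137, 0.0, -0.163]
ft_force: [2.7, 0.6, 2.2]
width: 0.082
```

```bash
python3 - <<'E'
from h import *
T=wpose(); print(T[:3,3],T[:3,2],r.sense()["ft_force"]); d=r.get_image("wrist")
cv2.imwrite("pics/w17.png",d["image"][:,:,::-1])
E
```

```text
[0.46522005 0.03958087 0.09044491] [ 1.03362859e-01  4.59211423e-05 -9.94643714e-01] [2.68632158 0.61687293 2.24155438]
```

View pics/w17.png

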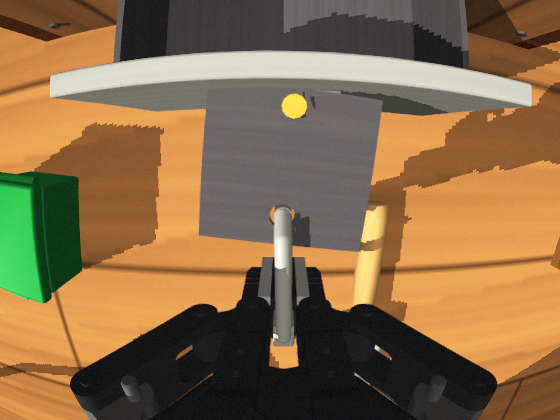

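Request:
play_rows(
  slide=[
    [0.002,0,0.001],
    [0.002,0,0.002],
    [0.002,0,0.0022],
    [0.002,0,0.0022],
    [0,0,0],
    [0,0,0],
    [0,0,0],
  ],
  turn=[
    [0,0.0667,0],
    [0,0.0667,0],
    [0,0.0667,0],
    [0,0.0667,0],
    [0,0,0],
    [0,0,0],
    [0,0,0],
  ],
  gripper=[0,0,0,0,0,0,0],
)

```text
time_s: 20.8
tool_pos: [0.4702, 0.0396, 0.0864]
eef_rot: [-3.119, 0.0, -0.378]
ft_force: [-0.3, 0.4, -0.0]
width: 0.084
```

```bash
python3 - <<'E'
from h import *
T=wpose(); print(T[:3,3],T[:3,2],r.sense()["ft_force"],r.sense()["wrist_torque"]); d=r.get_image("wrist")
cv2.imwrite("pics/w18.png",d["image"][:,:,::-1])
E
```

```text
[0.47017267 0.03963729 0.08639184] [ 2.38882366e-01  2.24671854e-04 -9.71048487e-01] [-0.28191044  0.40677747 -0.04287295] [-0.03694322  0.00953769  0.05672242]
```

View pics/w18.png

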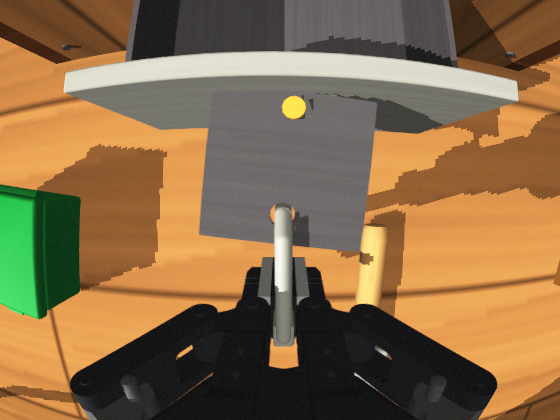

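Request:
play_rows(
  slide=[
    [0.002,0,0.0024],
    [0.002,0,0.0024],
    [0.002,0,0.0024],
    [0.002,0,0.0024],
    [0,0,0],
    [0,0,0],
    [0,0,0],
  ],
  turn=[
    [0,0.0667,0],
    [0,0.0667,0],
    [0,0.0667,0],
    [0,0.0667,0],
    [0,0,0],
    [0,0,0],
    [0,0,0],
  ],
  gripper=[0,0,0,0,0,0,0],
)

```text
time_s: 21.43
tool_pos: [0.4766, 0.0397, 0.0823]
eef_rot: [-3.084, -0.0, -0.595]
ft_force: [-1.1, 0.2, 0.7]
width: 0.081
```

```bash
python3 - <<'E'
from h import *
T=wpose(); print(T[:3,3],T[:3,2],r.sense()["ft_force"],r.sense()["wrist_torque"]); d=r.get_image("wrist")
cv2.imwrite("pics/w19.png",d["image"][:,:,::-1])
E
```

```text
[0.47660233 0.03968415 0.08231359] [ 3.71897323e-01  3.88018904e-04 -9.28273791e-01] [-1.13465004  0.21067958  0.7399017 ] [-0.00995888  0.320663    0.01178659]
```

View pics/w19.png

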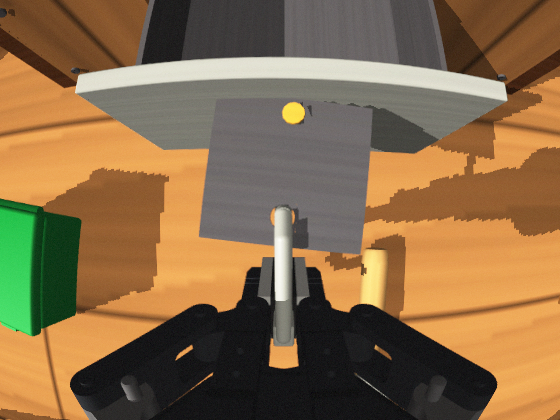

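Request:
play_rows(
  slide=[
    [0,0,0],
    [0,0,0],
    [0,0,0],
    [0,0,0],
    [0,0,0],
    [0,0,0],
    [0,0,0],
    [0,0,0],
  ],
  turn=[
    [0,0,0],
    [0,0,0],
    [0,0,0],
    [0,0,0],
    [0,0,0],
    [0,0,0],
    [0,0,0],
    [0,0,0],
  ],
  gripper=[0.1,0.12,0.15,0.2,0.25,0.3,0.35,0.4],
)

```text
time_s: 22.15
tool_pos: [0.4772, 0.0396, 0.0828]
eef_rot: [3.084, -0.0, 0.6]
ft_force: [-0.3, -0.5, -0.7]
width: 0.405
```

```bash
python3 - <<'E'
from h import *
T=wpose(); print(T[:3,3],T[:3,2],r.sense()["ft_force"],r.sense()["wrist_torque"]); d=r.get_image("wrist")
cv2.imwrite("pics/w20.png",d["image"][:,:,::-1])
E
```

```text
[0.47724281 0.03957354 0.08278003] [ 3.74825745e-01 -4.60355027e-05 -9.27095280e-01] [-0.32781361 -0.47777653 -0.6805927 ] [0.02850236 0.17213926 0.00083474]
```

View pics/w20.png

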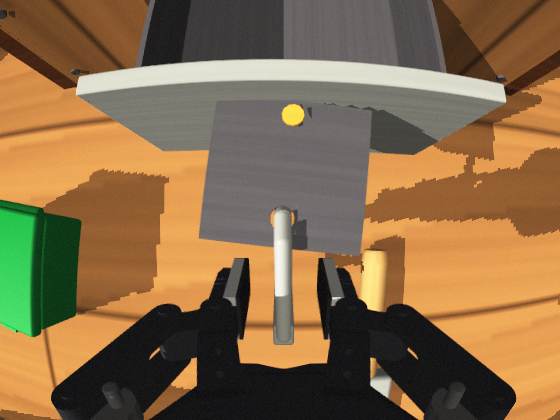

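Request:
play_rows(
  slide=[
    [0,0,0],
    [0,0,0],
    [0,0,-0.005],
    [0,0,-0.01],
    [0,0,-0.02],
    [0,0,-0.03],
    [0,0,-0.03],
    [0,0,-0.03],
    [0,0,-0.03],
    [0,0,-0.02],
    [0,0,0],
    [0,0,0],
  ],
  turn=[
    [0,0,0],
    [0,0,0],
    [0,0,0],
    [0,0,0],
    [0,0,0],
    [0,0,0],
    [0,0,0],
    [0,0,0],
    [0,0,0],
    [0,0,0],
    [0,0,0],
    [0,0,0],
  ],
  gripper=[0.5,0.6,0.6,0.6,0.6,0.6,0.6,0.6,0.6,0.6,0.6,0.6],
)

```text
time_s: 23.2
tool_pos: [0.4382, 0.0395, 0.1811]
eef_rot: [3.082, -0.0, 0.604]
ft_force: [0.6, -0.1, 0.4]
width: 0.601
```

```bash
python3 - <<'E'
from h import *
T=wpose(); print(T[:3,3],T[:3,2],r.sense()["ft_force"],r.sense()["wrist_torque"]); d=r.get_image("wrist")
cv2.imwrite("pics/w21.png",d["image"][:,:,::-1])
t=r.get_image("top"); cv2.imwrite("pics/t21.png",cv2.resize(t["image"][100:300,150:400,::-1],None,fx=3,fy=3))
E
```

```text
[0.43818249 0.0394977  0.18114369] [ 3.77229339e-01 -5.51199512e-04 -9.26119713e-01] [ 0.60863296 -0.14891883  0.40690414] [-0.05380931  0.20164867  0.01357476]
```

View pics/w21.png

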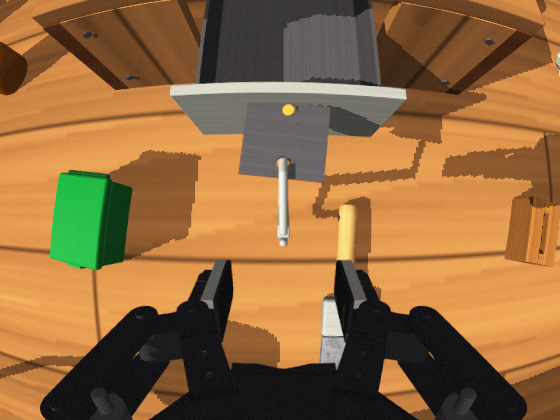

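View pics/t21.png

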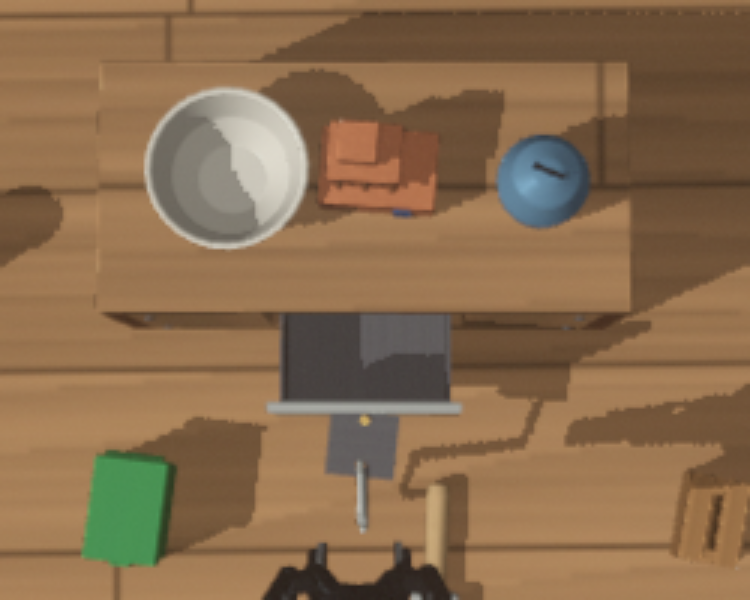

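Request:
play_rows(
  slide=[
    [0,0,-0.02],
    [0,0,-0.02],
    [0,0,0],
    [0,0,0],
    [0,0,0],
    [0,0,0],
    [0,0,0],
    [0,0,0],
    [0,0,0],
    [0,0,0],
    [0,0,0],
    [0,0,0],
  ],
  turn=[
    [0,0,0],
    [0,0,0],
    [0,0,0],
    [0,0,0],
    [0,0,0],
    [0,0,0],
    [0,0,0],
    [0,0,0],
    [0,0,0],
    [0,0,0],
    [0,0,0],
    [0,0,0],
  ],
  gripper=[0.6,0.6,0.6,0.6,0.6,0.6,0.6,0.6,0.6,0.6,0.6,0.6],
)

```text
time_s: 24.3
tool_pos: [0.4289, 0.0396, 0.2023]
eef_rot: [3.084, -0.0, 0.6]
ft_force: [0.3, -0.5, -0.1]
width: 0.598
```

```bash
python3 - <<'E'
from h import *
a=cv2.resize(cv2.imread("pics/t21.png"),(250,200),interpolation=cv2.INTER_AREA).astype(int)
d=r.get_image("wrist"); crop(d["image"],220,70,130,180,3,"pics/w22c.png")
t=r.get_image("top"); b=t["image"][100:300,150:400,::-1].astype(int)
print("diff hook/drawer area",np.abs(a-b)[130:178,85:160].max())
d2=r.get_image("wrist"); print(np.abs(d["image"].astype(int)-d2["image"])[120:250,230:340].max())
E
```

```text
diff hook/drawer area 18
69
```

View pics/w22c.png

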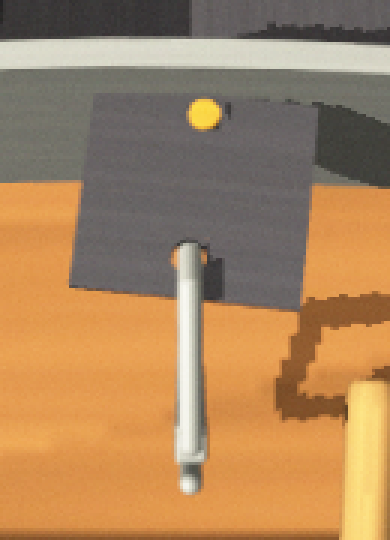

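```bash
python3 - <<'E'
from h import *
print(r.finish_job())
E
```

```text
the job is handed in; nothing more can be done
None
```

The S-hook is out of its stand and hanging in the hole in the pull plate. The drawer is out at its stop, and I handed the job in at about 24.5 s of the 61 s.

- **Hole:** The wrist camera put it about 4 mm off the straight-out line. The leg went in on the first try, with no force above sensor noise, until the arm was about 2.5 mm above the plate.
- **Drawer:** I pulled until it stalled at 9.6 N, after about 62 mm of travel by the rivet's position. That puts it at the stop only if it started about 7–8 mm open. A rough fit to the shelf front suggested a start of 2–5 mm, so the stall is the firmer sign.
- **Release:** I tilted the hook about 22° in the hole before opening the fingers, so it would not drop. It stayed put when let go.
- **Last checks:** The last top pictures, about 1 s apart, show no real change in the hook or drawer. The bowl, house, bank and box look unmoved there; I did not check the mug and jar again. The gripper is clear and the wrist force is back to noise level.
- **One check that disagreed:** Two wrist pictures taken one after the other differed by up to 69 grey levels around the hook. I took this to be the arm still settling, because the top view was steady, but I did not look into it further.

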